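# Move the latched battery pack from charger to pump

### The arm

A 6-joint arm with a two-finger parallel gripper is mounted at the origin on the work surface. World frame = base frame: x ahead of the robot, y to its left, z up, the work surface at z = 0. Lengths are in m, angles in degrees, forces in N, time in s.
With the tool pointing down it reaches from about 0.375 to 0.9 m from the base axis. Payload 3.1 kg.
Tool frame: the origin (TCP) lies on the centre line of the jaws, within the pads' length; the fingertips stand 25 mm ahead of it and the grasp point (between the pads) lies 6 mm ahead of it; z points along the fingers, y is the line along which they close (so a half turn about z gives the same grasp; the last joint's range is limited). The gripper opens to 87 mm and grips with 3 to 60 N. Pads are 19 mm wide; open, the fingers measure 117 mm over their backs; the gripper's body (75 mm by 190 mm) begins 51 mm behind the grasp point.
Start: joints at [61.965, 30.224, 82.088, -0, 67.689, -10.227], TCP at [0.191, 0.595, 0.248] pointing down, gripper open.
Joint ranges: [-176.69, 176.69], [-43.24, 126.21], [12.49, 139.97], [-82, 262], [0, 151.66], [-163.58, 163.58]. Speed limits (degrees/s): [159.86, 159.86, 180, 180, 180, 180].

### API

Orientations are given as a 3x3 rotation matrix whose columns are the frame's x, y, z axes.
In Python, from rig import bot, cams, models gives the robot as it stands. The module is installed in compiled form; this text tells all that it offers.
- The arm moves only by the shell command python3 -m handwheel 'ROWS' [OPENING]. ROWS is JSON, a list of rows, each a list of 6 numbers: the shift along the world's x, y, z each as a share of 1 m, from -1 to 1, then the turn, a rotation vector about the world's x, y, z each as a share of 2 rad, from -1 to 1. In form: [[dx, dy, dz, wx, wy, wz], ...]. A call has exactly 8 rows; each row is the pose to reach, as a shift and turn from the pose commanded when the call began; what a row does not reach only later rows make up. A row lasts 1/12 s, in which the tool goes at most 41.7 mm and 7.16 degrees, less where a joint would pass 70% of its speed; a pose out of reach is approached as far as the arm can. A call with a number of a shift or a turn outside -1 to 1 is refused whole. A call with a gripper value outside its range is refused whole. OPENING is the opening, from -1 (shut) to 1 (fully open), so that 0 is half open, set as the call begins (- or left out, the last holds). The fingers move at their own pace and stop on an object; the grip force is fixed at half the most. Time passes only in rows, so rows that repeat a pose let the fingers close, or fill a call up. It gives the time, the measured TCP pose, the force, the opening and the grip force at its end, in the units of the state.
- bot.read_state(): the state, without advancing time (a new reading comes with each control period).
- cams.capture(name): name is "scene" or "side" or "wrist"; returns (picture, depth): 480x640x3 uint8, blue, green, red; 480x640 float32, m along the optical axis (not along the pixel's ray), 0 where there is no reading.
- cams.calibration(name): a dict with "mtx" (3x3 intrinsics, pixels), "R" (3x3) and "t" (3): a world point X has camera coordinates R X + t; the wrist camera has in their place "tool_from_camera" (4x4, takes a point from camera to tool coordinates, whose origin is the TCP and whose axes are the flange's). Camera axes: x right, y down, z forward; pixel columns grow to the right and rows downward; lengths in m; the calibration is good to about 2 mm. A picture is of the moment at which its call begins: read the wrist's pose just before it. calibration takes no time and is no camera call.
- bot.hand_in(): hands the job in; it is judged then, once.
Trained networks look in the newest picture that a camera, given by its name, has taken for a name from the list of things; names that differ only in an ending like _2 or _b are one class to them, and where a whole thing is asked for, a point or a joint stands for the part that bears it (a point fixed in the world has none). Each returns a list of dicts, best first, with "conf" (0 to 1); they miss things now and then, are a little off and sometimes report something else, mostly with a low value. They report only what shows in the picture. A call takes as long as a camera call. They do not tell look-alikes from the thing itself.
- models.spot_in(query, camera): "position" ([column, row] in pixels, amid what is visible of it).
- models.tip_of(query, camera): "position" ([column, row] in pixels: a listed point, or the origin of a listed thing).
The state is a dict: "time_s": time; "joint_positions": joint angles; "qvel": joint speeds; "tau": joint torques, N m; "position": TCP position; "tcp_rot": TCP orientation; "force": force on the tool from outside, world axes, zero at the start; "moment": the same for the moment, N m; "opening": opening from 0.0 (shut) to 1.0 (fully open); "grasp_force": force on a finger pad.
Only numpy, scipy, OpenCV 4.12 (cv2) and the standard library are available. Lean on these libraries where they do the work, as an engineer would, in place of code of your own. Each camera call takes 0.05 s, during which the arm holds its last target. There are 200 camera calls.

### The job

Take the charged battery pack out of the grey charger by pressing its sprung snap tab inward while lifting it free, then push it fully home in the battery well of the green cordless pump, whose cradle may stand a little to either side, so that its tab snaps out and holds it, and let go. Squeeze, pull and push gently, and leave the other things on the bench where they are.

Things in the scene. Friction and masses are not known exactly. Their poses are not given: they have to be found in the camera images.
- pack: Battery pack, dark plastic, 0.17 to 0.35 kg, starts upright, latched in the charger. Origin: centre of the plug's underside, z up. Plug x -24..24, y -22..8, z 0..40 mm, its lowest 4 mm tapered (1 mm on both x sides, 2 mm on -y). Head above it x -30..30, y -25..14, z 40..85 mm; its underside is the shoulder that meets the rim when home. Plain ribbed face on -y, sprung tab on +y.
- tab: Sprung snap tab on the pack's +y side: ribbed grey plate 24 (x) x 32 (z) x 5 mm. Origin: middle of its outer face, at (0, 25, 63) mm in the pack frame when free. It slides in along pack -y by up to 6 mm against 4 N rising to 9 N. Damaged above 40 N. Pack and tab measure 50 mm across when free, 44 mm with the tab fully in; a squeeze centred at pack y = -3 mm does not shove the pack.
- tab_barb (a point): Top outer edge of the tab's barb, at pack (0, 22, 30.5) mm when free; it moves with the tab. Flat on top, ramped below (down to z 16), 16 mm wide in x, on a stem whose outer face is at y = 18 mm. Free, it holds under the housing's lip; pressed about 3 mm it lets go, but a pack shoved towards +y needs nearly the full 6 mm.
- charger: The charger, a fixed grey block 110 x 96 x 45 mm (x, y, z) with a well in its top. Origin under its centre. It stands firmly and is damaged if the pack bears on it with more than 40 N.
- charger_seat (a point): Where the pack's origin is when fully home in the charger: 40 mm below the rim; x, y along the charger's. Well, about this point: x -25.2..25.2, y -23.2..19.5 mm, 41 mm deep. On the +y side the top 8 mm of the wall is the catch lip, with a pocket below it for the barb.
- pump: Cordless transfer pump, green casting: a fixed base rail 12 mm high (x -60..150 mm from the origin, which is on the table) with a lying motor up to 88 mm high at x 62..138 mm, and a battery cradle on the rail, 92 x 96 mm, rim 60 mm above the table, with a well in its top. The cradle is clamped anywhere up to 8 mm either way along x. Damaged if the pack bears on it with more than 50 N.
- pump_seat (a point): Point on the pump's rail, 20 mm above the table, 40 mm below the rim: the pack's origin when fully home, if the cradle stood mid-way. The real well is off by the cradle's unmeasured shift, up to 8 mm along this point's x: see or feel for it. Axes as the pump's; the pack goes in with its axes along them (tab to +y). Well and lip as in the charger. Latched, the pack rests 0 to 2 mm above this height.
- motor_top (a point): Top of the motor, 80 mm above the table, 100 mm from the pump's origin along +x. In the floor of the pump's well a sprung brass plate meets the pack 8 mm before home with 4 N, 8 N at home, and lifts a pack let go before its barb is under the lip. With the tab free, the pack can also be snapped in by pressing its top with some 15 to 25 N.
- bearing: Bystander: steel bearing ring, 52 mm across, 15 mm high, lying flat; origin under its centre.
- flange: Bystander: green round pump cover, 84 mm across, 30 mm high; origin under its centre.
- screwdriver: Bystander: screwdriver lying on the bench.
- wrench: Bystander: steel wrench lying on the bench.
- grease: Bystander: white jar with a steel cap, 64 mm across, 75 mm high.
- shaft: Bystander: steel shaft 160 mm long with two collars 40 mm across, lying on the bench.
Not all that is in view belongs to the job. Leave any pink or turquoise look-alike of the pump alone. What is meant by the pack is not pink, and is the smaller of those in its own colour.

How it is judged (in metres and radians):
On the way:
1. the pack is lifted clear of the charger (z of pack in the frame of charger_seat above 0.045 m), for 0.1 s.
At the end, for the whole second after the job is handed in: The pack stands fully home in the pump's well: its origin no more than 3.5 mm above the home place (within 12 mm along x, -5 to +8 mm along y), upright within 5 degrees, at rest, with the tab sprung out again (less than 1.5 mm pressed) (z of pack in the frame of pump_seat between -0.003 and 0.0035 m and x of pack in the frame of pump_seat between -0.012 and 0.012 m and y of pack in the frame of pump_seat between -0.005 and 0.008 m and angle between pack's own z axis and vertical below 0.09 rad and y of tab in the frame of pack above 0.0235 m and linear speed of pack below 0.02 m/s); the robot touches nothing.
It fails at once if the sprung tab is crushed: the fingers press it with more than 40 N (contact force between the fingers and tab above 40 N).
It fails at once if the charger is wrenched: more than 40 N between pack and charger (contact force between pack and charger above 40 N).
It fails at once if the pump is overloaded: more than 50 N between pack and pump (contact force between pack and pump above 50 N).
It fails at once if another thing on the bench is shifted by more than 25 mm (distance of any of bearing, flange, screwdriver, wrench, grease, shaft from where it was at the start of the episode above 0.025 m).
It also fails if it takes over 64 s, if anything falls off the work surface, if the arm or the gripper's body presses on something with over 40 N, if the wrist force passes 120 N, or if a joint passes its speed limit or range.

## Working session

There is one attempt and no reset: what is moved stays moved. The work goes in short steps, Python scripts to look and compute and a shell command to move; the robot and the scene stay as the last step left them, time stands still between calls to the robot, and variables do not carry over. Pictures are saved under pics/ and viewed, at most 10 in all, crops included, and the job is handed in when it is done.

```bash
mkdir -p pics; cat > h.py <<'E'
import numpy as np, cv2
from rig import bot,cams,models
def w(name,px,d,st=None):
    c=cams.calibration(name); p=np.linalg.inv(c["mtx"])@np.array([px[0],px[1],1.])*d
    if name=="wrist":
        T=np.array(c["tool_from_camera"]); q=T[:3,:3]@p+T[:3,3]
        return np.array(st["tcp_rot"])@q+np.array(st["position"])
    return np.array(c["R"]).T@(p-np.array(c["t"]))
def med(d,px,r=3):
    u,v=map(int,np.round(px)); a=d[max(0,v-r):v+r+1,max(0,u-r):u+r+1]; a=a[a>0]
    return np.median(a) if a.size else 0
E
python3 - <<'E'
from h import *
print(bot.read_state())
for n in ["scene","side"]:
    im,d=cams.capture(n); cv2.imwrite(f"pics/{n}0.png",im); np.save(f"{n}0.npy",d)
    for q in ["pack","tab","charger","pump","charger_seat","pump_seat","motor_top"]:
        for f in (models.spot_in,models.tip_of):
            try:
                for r in f(q,n)[:3]:
                    print(n,q,f.__name__,np.round(r["position"]),round(r["conf"],2),np.round(w(n,r["position"],med(d,r["position"])),3))
            except Exception as e: print(n,q,f.__name__,e)
E
```

```text
{'time_s': 0.0, 'joint_positions': array([ 6.19654562e+01,  3.02769160e+01,  8.21561807e+01, -2.54096354e-03,
        6.76886528e+01, -1.02270882e+01]), 'qvel': array([-0.04713043,  0.03012436, -0.04542493,  0.0829628 ,  0.04421036,
       -0.0586553 ]), 'tau': array([ 6.67779568e-04, -4.40044713e+01, -1.76595962e+01,  6.33548666e-02,
        5.80525026e-02, -1.47984233e-04]), 'position': array([0.19079491, 0.59445553, 0.2465947 ]), 'tcp_rot': array([[-9.52094606e-01,  3.05802118e-01, -9.62509842e-04],
       [ 3.05803447e-01,  9.52092780e-01, -1.89488079e-03],
       [ 3.36940111e-04, -2.09844461e-03, -9.99997741e-01]]), 'force': array([-0.64651928,  0.13558722,  0.03694787]), 'moment': array([-0.00440836, -0.01132131,  0.03205409]), 'grasp_force': 0.0, 'opening': 0.9984704033629379}
scene pack call [413. 284.] 0.75 [0.537 0.209 0.089]
scene pack call [477. 294.] 0.72 [0.504 0.334 0.08 ]
scene pack call [421. 228.] 0.56 [0.406 0.185 0.109]
scene pack call [416. 247.] 0.9 [0.406 0.183 0.039]
scene pack call [474. 308.] 0.78 [0.502 0.337 0.029]
scene pack call [410. 298.] 0.62 [0.547 
[... 2860 characters left out ...]
ump_seat call [400. 333.] 0.98 [ 0.599 -0.228  0.056]
side pump_seat call [408. 156.] 0.74 [0.799 0.296 0.011]
side pump_seat call [250. 373.] 0.62 [ 0.31  -0.224  0.012]
side pump_seat call [372. 341.] 0.96 [ 0.544 -0.233  0.058]
side pump_seat call [218. 372.] 0.76 [ 0.252 -0.212  0.017]
side pump_seat call [388. 158.] 0.68 [0.724 0.251 0.059]
side motor_top call [405. 160.] 0.92 [0.786 0.28  0.015]
side motor_top call [400. 333.] 0.82 [ 0.601 -0.228  0.056]
side motor_top call [254. 376.] 0.57 [ 0.321 -0.257  0.067]
side motor_top call [269. 371.] 0.85 [ 0.349 -0.258  0.079]
side motor_top call [427. 147.] 0.68 [0.825 0.245 0.077]
side motor_top call [428. 322.] 0.6 [ 0.651 -0.228  0.077]
```

View pics/scene0.png

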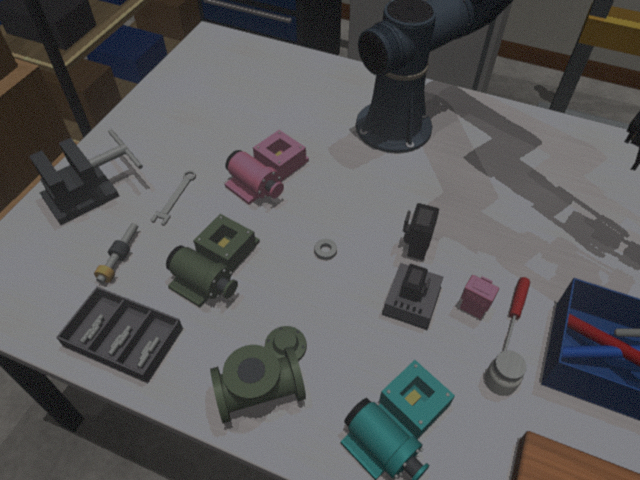

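View pics/side0.png

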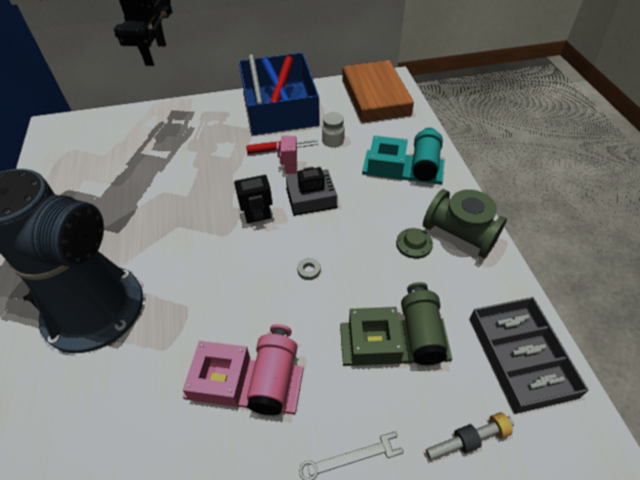

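The scene view shows the latched pack in the grey charger at (410,295), with the larger dark decoy at (420,228). The green pump is at (210,260). Pink and turquoise look-alikes are elsewhere. I'll fit poses from the depth data.

```bash
cat >> h.py <<'E'
def cloud(name,d,st=None):
    c=cams.calibration(name); v,u=np.nonzero(d>0); z=d[v,u]
    p=(np.linalg.inv(c["mtx"])@np.stack([u,v,np.ones_like(u)]).astype(float)*z)
    if name=="wrist":
        T=np.array(c["tool_from_camera"]); q=T[:3,:3]@p+T[:3,3:4]
        return (np.array(st["tcp_rot"])@q).T+np.array(st["position"]),u,v
    return (np.array(c["R"]).T@(p-np.array(c["t"]).reshape(3,1))).T,u,v
def rect(P,c,r,z0,z1):
    m=(np.hypot(P[:,0]-c[0],P[:,1]-c[1])<r)&(P[:,2]>z0)&(P[:,2]<z1)
    Q=P[m]
    if len(Q)<10: return len(Q)
    (cx,cy),s,a=cv2.minAreaRect((Q[:,:2]*1000).astype(np.float32))
    return len(Q),round(cx,1),round(cy,1),np.round(s,1),round(a,1),np.round(np.percentile(Q[:,2],[5,50,95])*1000,1)
E
python3 - <<'E'
from h import *
print(cams.calibration("wrist"))
for n in ["scene","side"]:
    P,_,_=cloud(n,np.load(n+"0.npy"))
    print(n,"packtop",rect(P,(.53,.19),.06,.083,.1))
    print(n,"chrim",rect(P,(.53,.19),.09,.037,.052))
    print(n,"cradle",rect(P,(.55,-.235),.075,.052,.068))
    print(n,"motor",rect(P,(.65,-.225),.1,.07,.1))
E
```

```text
{'mtx': array([[408.03450697,   0.        , 320.85418451],
       [  0.        , 408.03450697, 237.66187476],
       [  0.        ,   0.        ,   1.        ]]), 'tool_from_camera': array([[ 1.00232493e-05, -9.63607028e-01, -2.67322832e-01,
         7.17214108e-02],
       [ 1.00000000e+00,  7.92097232e-06,  8.94253863e-06,
         5.49221062e-04],
       [-6.49963632e-06, -2.67322832e-01,  9.63607028e-01,
        -1.36531471e-01],
       [ 0.00000000e+00,  0.00000000e+00,  0.00000000e+00,
         1.00000000e+00]])}
scene packtop (507, 518.8, 212.5, array([61.1, 49.5]), 1.0, array([85. , 89.1, 92.2]))
scene chrim (1419, 518.4, 212.5, array([113.8,  96. ]), 0.8, array([40.4, 44. , 47.6]))
scene cradle (1199, 568.0, -213.3, array([ 99.3, 117.3]), 81.4, array([55.1, 59.2, 62.7]))
scene motor (1150, 653.2, -209.0, array([154.7,  64.7]), 75.9, array([70.9, 77.5, 86.1]))
side packtop (316, 516.0, 211.7, array([59.3, 50.8]), 0.7, array([84.5, 88.5, 90.9]))
side chrim (831, 516.1, 212.8, array([111.4, 100.9]), 2.3, array([40.1, 43.7, 47.6]))
side cradle (1878, 569.2, -214.0, array([ 99.5, 120.5]), 77.1, array([54.7, 58.5, 61.3]))
side motor (1500, 654.8, -209.5, array([151.6,  62.4]), 79.7, array([70.9, 76.3, 85.2]))
```

```bash
python3 -m handwheel '[[0.03,-0.03,0.03,0,0,0],[0.06,-0.06,0.05,0,0,0],[0.08,-0.1,0.06,0,0,0],[0.1,-0.13,0.07,0,0,0],[0.12,-0.16,0.08,0,0,0],[0.14,-0.19,0.08,0,0,0],[0.16,-0.22,0.08,0,0,0],[0.16,-0.22,0.08,0,0,0]]' 1
```

```text
time_s: 2.17
position: [0.355, 0.3701, 0.3282]
tcp_rot: [[-0.95, 0.312, 0.003], [0.312, 0.95, -0.003], [-0.004, -0.001, -1.0]]
force: [-1.1, -0.6, -0.2]
opening: 1.003
grasp_force: 0.0
```

```bash
python3 -m handwheel '[[0.03,-0.03,0,0,0,0.03],[0.055,-0.05,0,0,0,0.06],[0.08,-0.075,0,0,0,0.1],[0.11,-0.1,0,0,0,0.13],[0.13,-0.13,0,0,0,0.159],[0.155,-0.155,0,0,0,0.159],[0.155,-0.155,0,0,0,0.159],[0.155,-0.155,0,0,0,0.159]]'
python3 - <<'E'
from h import *
st=bot.read_state()
im,d=cams.capture("wrist"); cv2.imwrite("pics/w1.png",im)
P,u,v=cloud("wrist",d,st)
print(st["position"],st["tcp_rot"])
for a,b in ((.087,.095),(.078,.0865),(.04,.05)): print(rect(P,(.517,.212),.075,a,b))
for q in ["pack","tab"]:
  for r in models.tip_of(q,"wrist")[:2]: print(q,r, w("wrist",r["position"],med(d,r["position"]),st))
E
```

```text
time_s: 2.83
position: [0.5072, 0.219, 0.3272]
tcp_rot: [[-1.0, -0.004, -0.0], [-0.004, 1.0, 0.0], [0.0, 0.0, -1.0]]
force: [-0.4, 0.5, -0.8]
opening: 0.998
grasp_force: 0.0
[0.50721918 0.2189964  0.32724817] [[-9.99993423e-01 -3.60878808e-03 -3.61211184e-04]
 [-3.60891832e-03  9.99993423e-01  3.60568313e-04]
 [ 3.59907594e-04  3.61869523e-04 -9.99999870e-01]]
(2484, 517.8, 206.8, array([59. , 38.3]), 0.5, array([87.7, 89.4, 90.8]))
(206, 513.1, 212.5, array([50.3, 50.3]), 1.0, array([78.7, 83.2, 86.2]))
(6410, 518.4, 212.4, array([110.8,  96.2]), 1.0, array([43. , 44.3, 45.7]))
pack {'position': [279.9, 69.9], 'conf': 0.88} [0.39315008 0.18565659 0.10980811]
pack {'position': [316.2, 196.7], 'conf': 0.66} [0.50000022 0.214837   0.08947057]
tab {'position': [451.9, 147.9], 'conf': 0.89} [0.45600359 0.34046397 0.07713313]
tab {'position': [237.8, 58.0], 'conf': 0.79} [0.38231305 0.14939708 0.09554849]
```

View pics/w1.png

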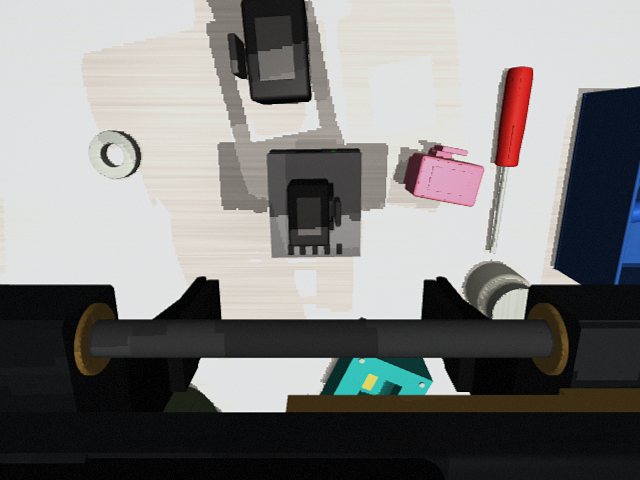

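The wrist view shows the pack head in the charger at about (310,212), with its tab at (337,208) on the image right, which is world +y. So pack yaw is about 1° and its origin is about (0.518, 0.212). The squeeze centre is y = 0.2093. Next I descend.

```bash
python3 -m handwheel '[[0.006,-0.005,-0.04,0,0,0.008],[0.011,-0.01,-0.08,0,0,0.008],[0.011,-0.01,-0.12,0,0,0.008],[0.011,-0.01,-0.16,0,0,0.008],[0.011,-0.01,-0.195,0,0,0.008],[0.011,-0.01,-0.2,0,0,0.008],[0.011,-0.01,-0.2,0,0,0.008],[0.011,-0.01,-0.2,0,0,0.008]]'
```

```text
time_s: 3.65
position: [0.5176, 0.2111, 0.1288]
tcp_rot: [[-1.0, -0.025, 0.002], [-0.025, 1.0, 0.0], [-0.002, 0.0, -1.0]]
force: [1.2, -0.5, -0.1]
opening: 1.0
grasp_force: 0.0
```

```bash
python3 -m handwheel '[[0,-0.002,-0.02,0,0,-0.003],[0,-0.002,-0.035,0,0,-0.003],[0,-0.002,-0.047,0,0,-0.003],[0,-0.002,-0.053,0,0,-0.003],[0,-0.002,-0.053,0,0,-0.003],[0,-0.002,-0.053,0,0,-0.003],[0,-0.002,-0.053,0,0,-0.003],[0,-0.002,-0.053,0,0,-0.003]]' 0.3
```

```text
time_s: 4.32
position: [0.5183, 0.209, 0.0762]
tcp_rot: [[-1.0, -0.017, 0.004], [-0.017, 1.0, 0.002], [-0.004, 0.002, -1.0]]
force: [0.8, 3.3, 3.0]
opening: 0.655
grasp_force: 1.8
```

```bash
python3 -m handwheel '[[0,0,0,0,0,0],[0,0,0,0,0,0],[0,0,0,0,0,0],[0,0,0,0,0,0],[0,0,0,0,0,0],[0,0,0,0,0,0],[0,0,0,0,0,0],[0,0,0,0,0,0]]' 0.1; python3 -m handwheel '[[0,0,0,0,0,0],[0,0,0,0,0,0],[0,0,0,0,0,0],[0,0,0,0,0,0],[0,0,0,0,0,0],[0,0,0,0,0,0],[0,0,0,0,0,0],[0,0,0,0,0,0]]' -0.1
```

```text
time_s: 4.98
position: [0.5183, 0.2093, 0.0755]
tcp_rot: [[-1.0, -0.016, 0.003], [-0.016, 1.0, 0.002], [-0.003, 0.002, -1.0]]
force: [0.0, 6.4, 5.6]
opening: 0.552
grasp_force: 3.2
time_s: 5.65
position: [0.5182, 0.2084, 0.0755]
tcp_rot: [[-1.0, -0.017, 0.003], [-0.017, 1.0, 0.001], [-0.003, 0.001, -1.0]]
force: [0.4, 3.8, 5.0]
opening: 0.501
grasp_force: 30.0
```

```bash
python3 -m handwheel '[[0,0,0.001,0,0,0],[0,0,0.002,0,0,0],[0,0,0.003,0,0,0],[0,0,0.004,0,0,0],[0,0,0.005,0,0,0],[0,0,0.006,0,0,0],[0,0,0.007,0,0,0],[0,0,0.008,0,0,0]]'
```

```text
time_s: 6.32
position: [0.5172, 0.2084, 0.0817]
tcp_rot: [[-1.0, -0.017, -0.0], [-0.017, 1.0, 0.001], [0.0, 0.001, -1.0]]
force: [2.1, 6.0, -8.0]
opening: 0.5
grasp_force: 30.0
```

```bash
python3 -m handwheel '[[0,0,0.004,0,0,0],[0,0,0.008,0,0,0],[0,0,0.013,0,0,0],[0,0,0.018,0,0,0],[0,0,0.024,0,0,0],[0,0,0.03,0,0,0],[0,0,0.038,0,0,0],[0,0,0.046,0,0,0]]'; python3 -m handwheel '[[0,0,0.02,0,0,0],[0,0,0.05,0,0,0],[0,0,0.09,0,0,0],[0,0,0.13,0,0,0],[0,0,0.17,0,0,0],[0,0,0.2,0,0,0],[0,0,0.2,0,0,0],[0,0,0.2,0,0,0]]'
python3 - <<'E'
from h import *
st=bot.read_state(); print(st["force"],st["moment"])
im,d=cams.capture("wrist"); cv2.imwrite("pics/w2.png",im)
P,u,v=cloud("wrist",d,st)
Q=(P-st["position"])@st["tcp_rot"]
m=(abs(Q[:,0])<.06)&(abs(Q[:,1])<.06)&(Q[:,2]>-.03)&(Q[:,2]<.09)
np.save("q2.npy",np.c_[Q[m],u[m],v[m]])
print(m.sum(),np.percentile(Q[m],[1,50,99],axis=0))
E
```

```text
time_s: 6.98
position: [0.5156, 0.2071, 0.1283]
tcp_rot: [[-1.0, -0.018, -0.004], [-0.018, 1.0, -0.002], [0.004, -0.002, -1.0]]
force: [0.4, 0.5, -2.4]
opening: 0.504
grasp_force: 30.0
time_s: 7.65
position: [0.517, 0.2075, 0.3306]
tcp_rot: [[-1.0, -0.017, 0.003], [-0.017, 1.0, -0.0], [-0.003, -0.001, -1.0]]
force: [-0.4, -0.1, -2.9]
opening: 0.503
grasp_force: 30.0
[-0.39669961 -0.12531826 -2.94708619] [ 0.03925785  0.01429465 -0.04940922]
18571 [[-0.01863617 -0.03009696 -0.02688248]
 [ 0.01375572 -0.00155985 -0.01356345]
 [ 0.03024503  0.03000189  0.06057874]]
```

View pics/w2.png

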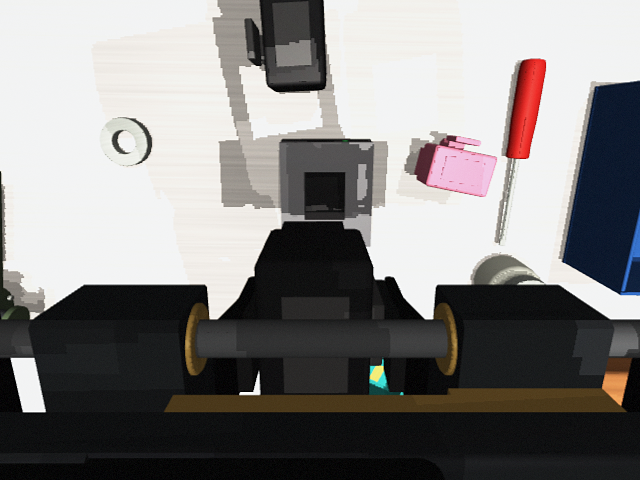

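Pack is held, and the charger is empty at (325,180). Next I move to view the green pump.

```bash
python3 -m handwheel '[[0.01,-0.02,0,0,0,0],[0.02,-0.05,0,0,0,0],[0.03,-0.085,0,0,0,0],[0.04,-0.12,0,0,0,0],[0.05,-0.155,0,0,0,0],[0.06,-0.19,0,0,0,0],[0.07,-0.225,0,0,0,0],[0.075,-0.25,0,0,0,0]]'; python3 -m handwheel '[[0.01,-0.03,0,0,0,0],[0.02,-0.06,0,0,0,0],[0.03,-0.1,0,0,0,0],[0.035,-0.13,0,0,0,0],[0.038,-0.155,0,0,0,0],[0.038,-0.167,0,0,0,0],[0.038,-0.167,0,0,0,0],[0.038,-0.167,0,0,0,0]]'
python3 - <<'E'
from h import *
st=bot.read_state(); print(st["position"])
im,d=cams.capture("wrist"); cv2.imwrite("pics/w3.png",im); np.save("w3.npy",d)
np.savez("st3.npz",p=st["position"],R=st["tcp_rot"])
P,u,v=cloud("wrist",d,st)
m=(np.hypot(P[:,0]-.56,P[:,1]+.22)<.09)&(P[:,2]>.053)&(P[:,2]<.067)
print(rect(P,(.56,-.22),.09,.053,.067))
# top-down occupancy of rim, 0.5mm grid
Q=P[m]; g=np.zeros((400,400),np.uint8)
iy=((Q[:,0]-.46)*2000).astype(int); ix=((Q[:,1]+.32)*2000).astype(int)
ok=(iy>=0)&(iy<400)&(ix>=0)&(ix<400); g[iy[ok],ix[ok]]=255
g=cv2.morphologyEx(g,cv2.MORPH_CLOSE,np.ones((7,7)))
cv2.imwrite("pics/rim.png",np.hstack([cv2.cvtColor(g,cv2.COLOR_GRAY2BGR),np.zeros((400,1,3),np.uint8)]))
cs,h=cv2.findContours(g,cv2.RETR_CCOMP,cv2.CHAIN_APPROX_NONE)
for c,hh in zip(cs,h[0]):
    if cv2.contourArea(c)>1500:
        (a,b),s,an=cv2.minAreaRect(c); print("hole" if hh[3]>=0 else "outer", "x",round(b/2+460,1),"y",round(a/2-320,1),np.array(s)/2,an)
E
```

```text
time_s: 8.37
position: [0.5911, -0.0452, 0.3252]
tcp_rot: [[-1.0, -0.015, -0.006], [-0.015, 1.0, -0.0], [0.006, -0.0, -1.0]]
force: [-0.1, -0.8, -2.2]
opening: 0.503
grasp_force: 30.0
time_s: 9.03
position: [0.6288, -0.2081, 0.3263]
tcp_rot: [[-1.0, -0.016, -0.004], [-0.016, 1.0, 0.003], [0.004, 0.004, -1.0]]
force: [-0.5, 0.1, -2.5]
opening: 0.503
grasp_force: 30.0
[ 0.62879137 -0.20811523  0.32631522]
(8680, 573.7, -212.1, array([119.5, 121.8]), 80.3, array([57.6, 59.4, 62.6]))
outer x 625.3 y -221.2 [119.94974518  13.19908714] 7.001267433166504
outer x 558.5 y -212.2 [96.46131897 92.34812927] 10.060689926147461
hole x 558.2 y -213.9 [44.10783386 51.61772156] 9.7824068069458
```

View pics/w3.png

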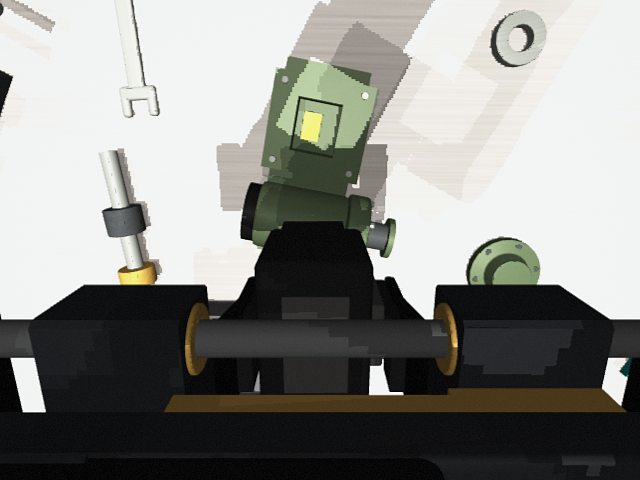

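The pump's well is at (315,128) with the brass plate inside. Cradle centre is about (558.5, −212.2) mm and its yaw about −10°. The fitted 96×92 mm matches the given size. I'll check the pack's place in the hand from the same image.

```bash
python3 - <<'E'
from h import *
d=np.load("w3.npy"); s=np.load("st3.npz"); st=dict(position=s["p"],tcp_rot=s["R"])
P,u,v=cloud("wrist",d,st); Q=(P-s["p"])@s["R"]*1000
m=(abs(Q[:,0])<45)&(abs(Q[:,1])<60)&(v<290)&(v>215)
Q=Q[m]
t=Q[abs(Q[:,2]+14.5)<4]; print("top",len(t),np.percentile(t,[1,50,99],axis=0).round(1))
for a in range(-20,80,8):
    f=Q[(Q[:,2]>a)&(Q[:,2]<a+8)]
    if len(f)>20: print(a,len(f),np.percentile(f,[2,50,98],axis=0)[:,:2].round(1).tolist())
E
```

```text
top 3703 [[ 20.2 -21.1 -15. ]
 [ 25.6  -2.4 -13.6]
 [ 30.   16.3 -10.7]]
-20 3325 [[20.3, -20.4], [25.1, -2.4], [29.5, 15.5]]
-12 1063 [[22.9, -21.3], [29.8, -2.4], [30.3, 16.7]]
-4 707 [[29.2, -20.2], [29.9, -2.3], [30.3, 15.3]]
4 642 [[10.0, -20.8], [29.9, -1.7], [30.3, 21.3]]
12 754 [[8.2, -29.8], [29.8, 0.5], [30.2, 30.0]]
20 559 [[8.1, -29.7], [29.9, 0.1], [30.3, 29.6]]
44 33 [[24.1, -18.0], [24.2, -4.6], [24.4, 10.3]]
52 243 [[23.8, -18.5], [24.1, -3.8], [24.4, 10.0]]
60 208 [[23.8, -18.6], [24.1, -4.4], [24.4, 10.3]]
```

```bash
python3 -m handwheel '[[-0.03,-0.003,-0.01,0,0,-0.04],[-0.055,-0.006,-0.035,0,0,-0.08],[-0.07,-0.006,-0.07,0,0,-0.095],[-0.071,-0.006,-0.105,0,0,-0.095],[-0.071,-0.006,-0.14,0,0,-0.095],[-0.071,-0.006,-0.165,0,0,-0.095],[-0.071,-0.006,-0.172,0,0,-0.095],[-0.071,-0.006,-0.172,0,0,-0.095]]';python3 -m handwheel '[[0,0,0,0,0,0],[0,0,0,0,0,0],[0,0,0,0,0,0],[0,0,0,0,0,0],[0,0,0,0,0,0],[0,0,0,0,0,0],[0,0,0,0,0,0],[0,0,0,0,0,0]]'
```

```text
time_s: 9.75
position: [0.5577, -0.2123, 0.1547]
tcp_rot: [[-0.985, 0.17, -0.005], [0.17, 0.985, 0.003], [0.005, 0.002, -1.0]]
force: [0.0, 1.0, -1.9]
opening: 0.504
grasp_force: 30.0
time_s: 10.42
position: [0.5591, -0.215, 0.1567]
tcp_rot: [[-0.985, 0.172, 0.0], [0.172, 0.985, -0.0], [-0.0, -0.0, -1.0]]
force: [-0.2, 0.3, -2.5]
opening: 0.499
grasp_force: 30.0
```

```bash
python3 -m handwheel '[[-0.001,0.001,-0.006,0,0,0],[-0.001,0.001,-0.012,0,0,0],[-0.001,0.001,-0.018,0,0,0],[-0.001,0.001,-0.022,0,0,0],[-0.001,0.001,-0.022,0,0,0],[-0.001,0.001,-0.022,0,0,0],[-0.001,0.001,-0.022,0,0,0],[-0.001,0.001,-0.022,0,0,0]]';python3 -m handwheel '[[0,0,-0.001,0,0,0],[0,0,-0.002,0,0,0],[0,0,-0.003,0,0,0],[0,0,-0.004,0,0,0],[0,0,-0.005,0,0,0],[0,0,-0.006,0,0,0],[0,0,-0.007,0,0,0],[0,0,-0.008,0,0,0]]'
```

```text
time_s: 11.08
position: [0.5584, -0.2141, 0.1348]
tcp_rot: [[-0.985, 0.172, 0.001], [0.172, 0.985, -0.0], [-0.001, -0.0, -1.0]]
force: [-0.9, 0.0, -1.7]
opening: 0.503
grasp_force: 30.0
time_s: 11.75
position: [0.5581, -0.214, 0.1264]
tcp_rot: [[-0.985, 0.172, -0.0], [0.172, 0.985, 0.0], [0.0, 0.0, -1.0]]
force: [0.2, 0.5, -3.0]
opening: 0.5
grasp_force: 30.0
```

```bash
python3 -m handwheel '[[0,0,-0.002,0,0,0],[0,0,-0.004,0,0,0],[0,0,-0.006,0,0,0],[0,0,-0.008,0,0,0],[0,0,-0.01,0,0,0],[0,0,-0.012,0,0,0],[0,0,-0.013,0,0,0],[0,0,-0.014,0,0,0]]';python3 -m handwheel '[[0,0,-0.002,0,0,0],[0,0,-0.004,0,0,0],[0,0,-0.006,0,0,0],[0,0,-0.008,0,0,0],[0,0,-0.009,0,0,0],[0,0,-0.01,0,0,0],[0,0,-0.011,0,0,0],[0,0,-0.012,0,0,0]]'
```

```text
time_s: 12.42
position: [0.558, -0.2139, 0.1123]
tcp_rot: [[-0.985, 0.172, -0.0], [0.172, 0.985, 0.0], [0.0, 0.0, -1.0]]
force: [-0.5, 0.4, -2.8]
opening: 0.503
grasp_force: 30.0
time_s: 13.08
position: [0.5582, -0.214, 0.1005]
tcp_rot: [[-0.985, 0.172, 0.0], [0.172, 0.985, -0.0], [-0.0, -0.0, -1.0]]
force: [0.2, 0.6, -2.3]
opening: 0.505
grasp_force: 30.0
```

```bash
python3 -m handwheel '[[0,0,-0.001,0,0,0],[0,0,-0.002,0,0,0],[0,0,-0.003,0,0,0],[0,0,-0.004,0,0,0],[0,0,-0.005,0,0,0],[0,0,-0.006,0,0,0],[0,0,-0.007,0,0,0],[0,0,-0.008,0,0,0]]';python3 -m handwheel '[[0,0,-0.0005,0,0,0],[0,0,-0.001,0,0,0],[0,0,-0.0015,0,0,0],[0,0,-0.002,0,0,0],[0,0,-0.002,0,0,0],[0,0,-0.002,0,0,0],[0,0,-0.002,0,0,0],[0,0,-0.002,0,0,0]]'
```

```text
time_s: 13.75
position: [0.5582, -0.214, 0.0929]
tcp_rot: [[-0.985, 0.172, 0.0], [0.172, 0.985, -0.0], [-0.0, -0.0, -1.0]]
force: [-0.6, 1.3, 5.3]
opening: 0.503
grasp_force: 30.0
time_s: 14.42
position: [0.5582, -0.214, 0.0907]
tcp_rot: [[-0.985, 0.172, 0.0], [0.172, 0.985, -0.0], [-0.0, -0.0, -1.0]]
force: [-1.0, -0.3, 4.7]
opening: 0.499
grasp_force: 30.0
```

Plate contact is felt, with net force about 8 N including weight. I'll press about 1.5 mm more to bring the shoulder onto the rim.

```bash
python3 -m handwheel '[[0,0,-0.0005,0,0,0],[0,0,-0.001,0,0,0],[0,0,-0.001,0,0,0],[0,0,-0.0015,0,0,0],[0,0,-0.0015,0,0,0],[0,0,-0.0015,0,0,0],[0,0,-0.0015,0,0,0],[0,0,-0.0015,0,0,0]]'
```

```text
time_s: 15.08
position: [0.5582, -0.214, 0.0905]
tcp_rot: [[-0.985, 0.172, 0.0], [0.172, 0.985, -0.0], [-0.001, -0.0, -1.0]]
force: [-3.1, 1.1, 13.2]
opening: 0.501
grasp_force: 30.0
```

```bash
python3 -m handwheel '[[0,0,0,0,0,0],[0,0,0,0,0,0],[0,0,0,0,0,0],[0,0,0,0,0,0],[0,0,0,0,0,0],[0,0,0,0,0,0],[0,0,0,0,0,0],[0,0,0,0,0,0]]' 0.5
python3 -m handwheel '[[0,0,0.005,0,0,0],[0,0,0.02,0,0,0],[0,0,0.04,0,0,0],[0,0,0.07,0,0,0],[0,0,0.1,0,0,0],[0,0,0.12,0,0,0],[0.03,0,0.13,0,0,0],[0.06,0,0.14,0,0,0]]' 0.9
python3 - <<'E'
from h import *
st=bot.read_state()
im,d=cams.capture("wrist"); cv2.imwrite("pics/w4.png",im)
P,u,v=cloud("wrist",d,st); print(st["position"])
m=(np.hypot(P[:,0]-.5585,P[:,1]+.212)<.05)&(P[:,2]>.085)&(P[:,2]<.13)
A=np.c_[P[m][:,:2],np.ones(m.sum())]; 
t=P[m]; hi=np.median(t[:,2]); k=abs(t[:,2]-hi)<.004; c,_,_,_=np.linalg.lstsq(A[k],t[k,2],rcond=None)
print(hi,"slope",c[:2],rect(P,(.5585,-.212),.05,.1,.112),rect(P,(.5585,-.212),.05,.09,.112), "rim",rect(P,(.5585,-.212),.08,.054,.066))
E
```

```text
time_s: 15.75
position: [0.5581, -0.2141, 0.0888]
tcp_rot: [[-0.985, 0.172, -0.0], [0.172, 0.985, -0.0], [0.0, -0.0, -1.0]]
force: [-0.7, -0.2, 0.2]
opening: 0.751
grasp_force: 0.0
time_s: 16.42
position: [0.6179, -0.2141, 0.2316]
tcp_rot: [[-0.985, 0.173, 0.001], [0.173, 0.985, -0.001], [-0.001, -0.001, -1.0]]
force: [1.4, -0.6, -0.3]
opening: 0.947
grasp_force: 0.0
[ 0.61790111 -0.21413407  0.23159397]
0.10608596498534646 slope [ 0.00010485 -0.00988089] (6056, 558.2, -211.1, array([50. , 59.4]), 80.0, array([104.1, 106.1, 107.4])) (6260, 558.2, -210.9, array([50.5, 59.4]), 80.0, array([101.1, 106.1, 107.4])) rim (11238, 571.7, -211.3, array([101.9, 117.3]), 80.0, array([57.9, 59.4, 61.9]))
```

View pics/w4.png

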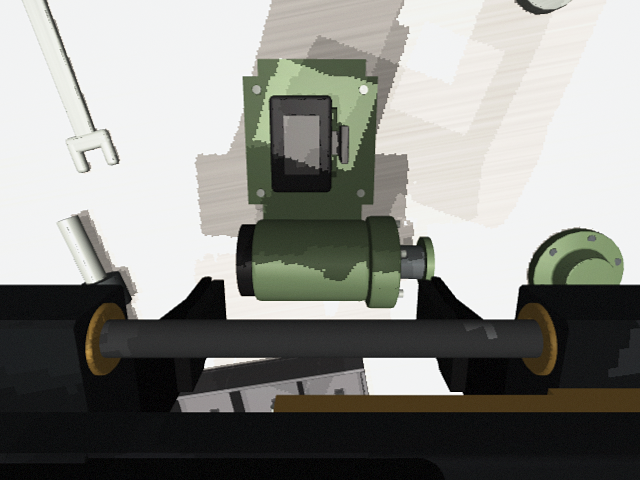

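The picture shows the pack seated in the green pump at (300,143) with its tab out at (345,143). Pack and tab measure 50 mm across, so the tab is free. The top is 1 to 2 mm above home, which fits the latched height, and the gripper is clear.

```bash
python3 -m handwheel '[[0,0,0,0,0,0],[0,0,0,0,0,0],[0,0,0,0,0,0],[0,0,0,0,0,0],[0,0,0,0,0,0],[0,0,0,0,0,0],[0,0,0,0,0,0],[0,0,0,0,0,0]]'; python3 -c "
from rig import bot;print(bot.hand_in())"
```

```text
time_s: 17.13
position: [0.6178, -0.214, 0.2289]
tcp_rot: [[-0.985, 0.172, -0.0], [0.172, 0.985, 0.0], [0.0, 0.0, -1.0]]
force: [0.0, -0.4, 0.5]
opening: 0.954
grasp_force: 0.0
the job is handed in; nothing more can be done
None
```

The pack is out of the charger and snapped home in the green pump's well: tab sprung out, resting about 1–2 mm above home, gripper clear; handed in at about 17 s, with no verdict returned.

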